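# Pack the glaze sample case

### The arm

A 7-joint arm with a two-finger parallel gripper is mounted at the origin on the work surface. World frame = base frame: x ahead of the robot, y to its left, z up, the work surface at z = 0. Lengths are in m, angles in rad, forces in N, time in s.
With the tool pointing down it reaches from about 0.4 to 0.875 m from the base axis. Payload 19.3 kg.
Tool frame: the origin (TCP) lies on the centre line of the jaws, within the pads' length; the fingertips stand 19 mm ahead of it and the grasp point (between the pads) is the TCP (bot.nose_length is the distance from the TCP to the fingertips, in m); y points along the fingers, z is the direction in which the jaws open and shut, and the axes are right-handed (so a half turn about y gives the same grasp; the last joint's range is limited). The gripper opens to 85 mm and grips with 20 to 120 N. Pads are 22 mm wide; open, the fingers measure 114 mm over their backs; the gripper's body (76 mm by 85 mm) begins 54 mm behind the grasp point. The pads swing forward as they close: fully open they stand 13 mm farther back than shut.
Start: joints at [-1.213, 0.521, -0.036, 1.599, 0.021, 1.021, -0.113], TCP at [0.259, 0.569, 0.25] pointing down, gripper open.
Joint ranges: [-2.91, 2.91], [-0.3, 2.13], [-1.5, 1.42], [0.17, 2.43], [-1.26, 4.41], [0.16, 1.93], [-2.52, 2.52]. Speed limits (rad/s): [1.89, 1.89, 2.39, 2.39, 3.01, 3.01, 3.01].

### API

Orientations are given as [roll, pitch, yaw] about the fixed x, y, z axes, in that order (R = Rz(yaw) Ry(pitch) Rx(roll)).
In Python, from workcell import observe, cams, workorder, bot gives the robot as it stands. The module is installed in compiled form; this text tells all that it offers.
- The arm moves only by the tool apply_moves, never from a script. Its arguments are lists of equal length, an entry for each row: "jaw": the opening, from -1 (shut) to 1 (fully open), so that 0 is half open; "translation": the shift along the world's x, y, z in m, a list of three; "angular": the turn, a rotation vector about the world's x, y, z in degrees, a list of three. In form: {"jaw": [jaw, ...], "translation": [[x, y, z], ...], "angular": [[ax, ay, az], ...]}. A call has 1 to 5 rows; each row is the pose to reach, as a shift and turn from the pose commanded when the call began; what a row does not reach only later rows make up. A row lasts 1/10 s, in which the tool goes at most 50 mm and 8.59 degrees, less where a joint would pass 70% of its speed; a pose out of reach is approached as far as the arm can. A call with a gripper value outside its range is refused whole. The fingers move at their own pace and stop on an object; "newtons" is the grip in N (left out, the last holds). Time passes only in rows, so rows that repeat a pose let the fingers close. It gives the time, the measured TCP pose, the force and the opening at its end, in the units of the state.
- observe(): the state, without advancing time (a new reading comes with each control period).
- cams.grab_frame(name): name is "scene" or "top"; returns a dict with "pixels" (384x512x3 uint8, red, green, blue), "mtx" (3x3 intrinsics, pixels), "R" (3x3) and "t" (3): a world point X has camera coordinates R X + t. Camera axes: x right, y down, z forward; pixel columns grow to the right and rows downward; lengths in m; the calibration is good to about 2 mm. A picture is of the moment at which its call begins. There is no depth.
- workorder.job_done(): hands the job in, once; it reports no verdict.
The state is a dict: "clock": time; "qpos": joint angles; "qd": joint speeds; "joint_efforts": joint torques, N m; "position": TCP position; "tool_rot": TCP orientation; "force": force on the tool from outside, world axes, zero at the start; "moment": the same for the moment, N m; "grip_width": finger opening in m.
Only numpy, scipy, OpenCV 4.12 (cv2) and the standard library are available. Lean on these libraries where they do the work, as an engineer would, in place of code of your own. Each camera call takes 0.05 s, during which the arm holds its last target. There are 200 camera calls.

### The job

Pack the glaze sample case: slide the rack's keeper bar fully open, draw the blue test tile up out of its slot and stand it in the tile pocket at the end of the case, and slide the keeper bar fully shut again over the tiles that stay. Stand every glaze jar on the table upright in a free cell of the case, one to a cell and fully down; the cells all look alike, so press on their spring plates to feel which are free. Leave the other two tiles in their slots and the other things on the table where they are.

Things in the scene. Friction and masses are not known exactly. Their poses are not given: they have to be found in the camera images.
- jar0_center (a point): Glaze jar, a straight upright cylinder 42 mm across and 90 mm tall, bottom-heavy, with a white screw cap (red), 0.14 to 0.28 kg, standing loose on the table; some jars may be absent. Point: its centre, half-way up; z runs up its axis.
- jar1_center (a point): Glaze jar, a straight upright cylinder 42 mm across and 90 mm tall, bottom-heavy, with a white screw cap (amber glass), 0.14 to 0.28 kg, standing loose on the table; some jars may be absent. Point: its centre, half-way up; z runs up its axis.
- jar2_center (a point): Glaze jar, a straight upright cylinder 42 mm across and 90 mm tall, bottom-heavy, with a white screw cap (green glass), 0.14 to 0.28 kg, standing loose on the table; some jars may be absent. Point: its centre, half-way up; z runs up its axis.
- jar3_center (a point): Glaze jar, a straight upright cylinder 42 mm across and 90 mm tall, bottom-heavy, with a white screw cap (blue), 0.14 to 0.28 kg, standing loose on the table; some jars may be absent. Point: its centre, half-way up; z runs up its axis.
- tile_blue_center (a point): Blue glaze test tile (the one to move), a flat plate 8 mm thick (own x), 80 mm wide (own y), 110 mm tall (own z), 0.14 kg, standing on edge in one slot of the drying rack. Point: its centre, 55 mm above its lower edge and 55 mm below its upper edge.
- tile_yellow_center (a point): Yellow glaze test tile (stays in the rack), a flat plate 8 mm thick (own x), 80 mm wide (own y), 110 mm tall (own z), 0.14 kg, standing on edge in one slot of the drying rack. Point: its centre, 55 mm above its lower edge and 55 mm below its upper edge.
- tile_green_center (a point): Green glaze test tile (stays in the rack), a flat plate 8 mm thick (own x), 80 mm wide (own y), 110 mm tall (own z), 0.14 kg, standing on edge in one slot of the drying rack. Point: its centre, 55 mm above its lower edge and 55 mm below its upper edge.
- rack: Wooden drying rack, fixed, 187 x 104 x 50 mm, with three slots at x = -55, 0, +55 mm, each 11 mm wide (x), 82 mm long (y), floor 10 mm and mouth 50 mm above the table; a tile's top stands 120 mm above the table. Two aluminium brackets, 124 mm high, at x = -108 and +108 mm, y = 26 to 96 mm, carry the keeper bar. Origin: on the table under the middle slot's centre.
- keeper (a joint): Keeper bar of the rack: steel bar 236 mm long lying 4 mm above the tiles' top edges near their +y ends, so that no tile can be lifted. It slides level along the rack's +y. 0 = closed over the tiles, 0.040 m = fully open (end stop); the tiles are free from about 0.020 m. It stays where it is left; about 1.5 N moves it.
- keeper_grip (a point): Centre of the red upright tab in the middle of the keeper bar, for pinching or pushing: 12 mm thick (rack y), 34 mm wide (rack x). Point is 154.5 mm above the table, 15 mm below the tab's top (169.5 mm) and 20 mm above the bar's top. Axes as the rack's.
- case: Plywood sample case, fixed, 171 (x) x 321 (y) x 70 mm high, with 2 x 4 square cells, 54 x 54 mm inside, 75 mm apart, walls 21 mm. Each cell is closed by a grey metal spring plate 2 mm below the rim, so all look alike; four of the eight are free, at random. A dark wooden tile pocket is joined to its +y end. Origin: on the table under the centre of the cell grid.
- cell0 (a point): Centre of the mouth of cell 0 of the case, at rim height, 70 mm above the table (case frame x -37.5, y -112.5 mm). Every cell has a 51 mm plate: in a free cell it sinks 42 mm under less than 1 N (a jar's weight carries it down to 26 mm above the table) and springs back when relieved; in the others something is packed below and it stops hard after 3 mm.
- cell1 (a point): Centre of the mouth of cell 1 of the case, at rim height, 70 mm above the table (case frame x +37.5, y -112.5 mm).
- cell2 (a point): Centre of the mouth of cell 2 of the case, at rim height, 70 mm above the table (case frame x -37.5, y -37.5 mm).
- cell3 (a point): Centre of the mouth of cell 3 of the case, at rim height, 70 mm above the table (case frame x +37.5, y -37.5 mm).
- cell4 (a point): Centre of the mouth of cell 4 of the case, at rim height, 70 mm above the table (case frame x -37.5, y +37.5 mm).
- cell5 (a point): Centre of the mouth of cell 5 of the case, at rim height, 70 mm above the table (case frame x +37.5, y +37.5 mm).
- cell6 (a point): Centre of the mouth of cell 6 of the case, at rim height, 70 mm above the table (case frame x -37.5, y +112.5 mm).
- cell7 (a point): Centre of the mouth of cell 7 of the case, at rim height, 70 mm above the table (case frame x +37.5, y +112.5 mm).
- pocket (a point): Centre of the mouth of the tile pocket at the case's +y end (188 mm from the case's origin), 60 mm above the table. A slot 88 mm long along the case's x, 16 mm wide along its y, 45 mm deep (floor 15 mm above the table); a tile in it has its centre 70 mm above the table. Axes as the case's.
- mug: White mug, 80 mm across, 95 mm high, a bystander. Origin: centre of its underside.
- can: Steel can with an orange label, 80 mm across, 100 mm high; a bystander. Origin: centre of its underside.
- batten: Wooden batten 60 x 170 x 30 mm lying across in front of the robot; a bystander. Origin: centre of its underside.
Mind the look-alikes: they are no part of the job. Leave any red look-alike of the part that bears tile_blue_center alone.

How it is judged:
On the way, in this order (a step that is already met when the one before it is completed fails the run):
1. the keeper bar is slid open (value of joint keeper above 0.03 m), for 0.2 s.
2. the blue tile is drawn up clear of the rack (z of tile_blue_center in the frame of rack above 0.106 m), for 0.1 s.
At the end, for the whole second after the job is handed in: Keeper under 8 mm open; blue tile in the pocket: centre within 15 mm of its middle lengthwise, 18 mm across, 0 to 18 mm above its mouth, tilt under 0.25 rad; every jar present in a cell with the plate sunk (jar centre 58 to 80 mm above the table), tilt under 0.3 rad; all at rest (value of joint keeper below 0.008 m and x of tile_blue_center in the frame of pocket between -0.015 and 0.015 m and y of tile_blue_center in the frame of pocket between -0.018 and 0.018 m and z of tile_blue_center in the frame of pocket between 0 and 0.018 m and angle between tile_blue_center's own z axis and vertical below 0.25 rad and linear speed of each of tile_blue, jar0, jar1, jar2, jar3 below 0.02 m/s and x of jar0_center in the frame of case between -0.07 and 0.07 m and y of jar0_center in the frame of case between -0.145 and 0.145 m and z of jar0_center in the frame of case between 0.058 and 0.08 m and angle between each of jar0_center, jar1_center, jar2_center, jar3_center's own z axis and vertical below 0.3 rad and x of jar1_center in the frame of case between -0.07 and 0.07 m and y of jar1_center in the frame of case between -0.145 and 0.145 m and z of jar1_center in the frame of case between 0.058 and 0.08 m and x of jar2_center in the frame of case between -0.07 and 0.07 m and y of jar2_center in the frame of case between -0.145 and 0.145 m and z of jar2_center in the frame of case between 0.058 and 0.08 m and x of jar3_center in the frame of case between -0.07 and 0.07 m and y of jar3_center in the frame of case between -0.145 and 0.145 m and z of jar3_center in the frame of case between 0.058 and 0.08 m); the robot touches nothing.
It fails at once if the yellow or green tile is taken from its slot (moved over 30 mm) (distance of any of tile_yellow_center, tile_green_center from where it was at the start of the episode above 0.03 m).
It fails at once if the mug, can or batten is pushed over 30 mm from its place (distance of any of mug, can, batten from where it was at the start of the episode above 0.03 m).
Of jar0, jar1, jar2, jar3 only 2 to 4 are there at a start; the rules pass over those that are not, and their reading is None.
At some moment in a run one of jar0, jar1, jar2, jar3 may be knocked a few centimetres aside while the robot is not near it.
It also fails if it takes over 210 s, if anything falls off the work surface, if the arm or the gripper's body presses on something with over 40 N, if the wrist force passes 120 N, or if a joint passes its speed limit or range.

## Working session

There is one attempt and no reset: what is moved stays moved. The work goes in short steps, Python scripts to look and compute and a tool call to move; the robot and the scene stay as the last step left them, time stands still between calls to the robot, and variables do not carry over. Pictures are saved under pics/ and viewed, about 12 in all and at most 16, crops included, and the job is handed in when it is done.

Besides the shell and the picture viewer there is one more tool, called after "Emit:" by a JSON object that holds its "op" and its "data". apply_moves: Moves the arm, as the interface text tells. Its arguments: {"type":"object","properties":{"jaw":{"type":"array"},"translation":{"type":"array"},"angular":{"type":"array"},"newtons":{"type":"number"}},"required":["jaw","translation","angular"]}

```bash
mkdir -p pics; cat > h.py <<'E'
import numpy as np, cv2
from workcell import observe, cams, workorder, bot
def save(name,fn,crop=None,scale=1):
    f=cams.grab_frame(name); p=f["pixels"]
    np.savez(f"{name}.npz",**{k:f[k] for k in("pixels","mtx","R","t")})
    if crop: p=p[crop[1]:crop[3],crop[0]:crop[2]]
    cv2.imwrite("pics/"+fn,cv2.resize(p[:,:,::-1],None,fx=scale,fy=scale,interpolation=cv2.INTER_CUBIC))
    return f
def w(f,u,v,z):
    d=f["R"].T@np.linalg.inv(f["mtx"])@np.array([u,v,1.]); c=-f["R"].T@f["t"]
    return (c+d*(z-c[2])/d[2]).round(4)
def px(f,X):
    q=f["mtx"]@(f["R"]@np.array(X)+f["t"]); return (q[:2]/q[2]).round(1)
E
python3 - <<'E'
from h import *
for n in("top","scene"):
    f=save(n,n+"0.png",scale=1.55); print(n,-f["R"].T@f["t"],f["R"].round(2).tolist())
s=observe();print({k:np.round(v,3).tolist() for k,v in s.items()}, bot.nose_length)
E
```

```text
top [ 0.48859257 -0.03399177  1.21253485] [[-0.02, -1.0, -0.03], [-1.0, 0.02, -0.06], [0.06, 0.03, -1.0]]
scene [ 0.94697461 -0.4301046   1.07161445] [[0.73, 0.68, -0.02], [0.58, -0.63, -0.53], [-0.37, 0.37, -0.85]]
{'clock': 0.1, 'qpos': [-1.213, 0.522, -0.036, 1.6, 0.021, 1.021, -0.113], 'qd': [0.0, -0.001, -0.0, -0.002, -0.002, 0.0, -0.002], 'joint_efforts': [0.004, -92.848, 1.985, -37.053, 0.018, 0.005, -0.0], 'position': [0.259, 0.568, 0.25], 'tool_rot': [-1.572, -0.0, -0.428], 'force': [0.233, -0.053, -0.082], 'moment': [-0.001, -0.045, 0.016], 'grip_width': 0.085} 0.019
```

View pics/top0.png

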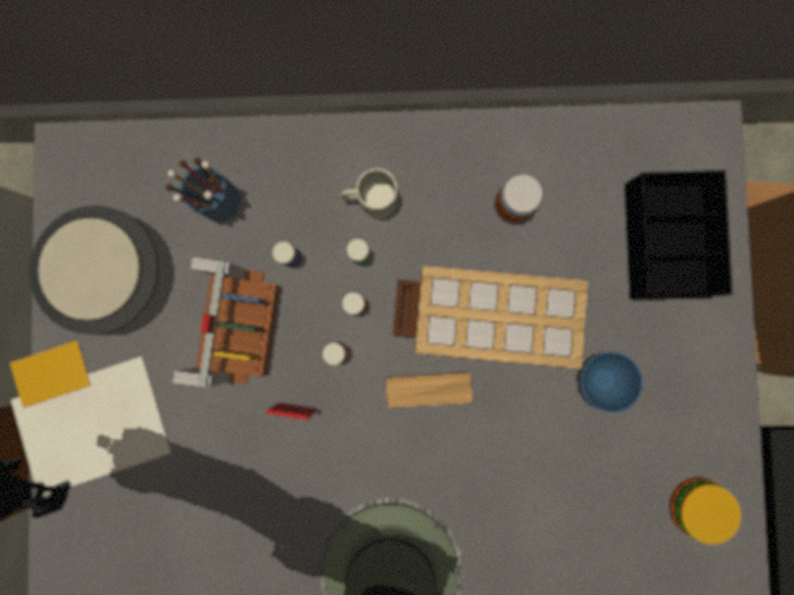

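View pics/scene0.png

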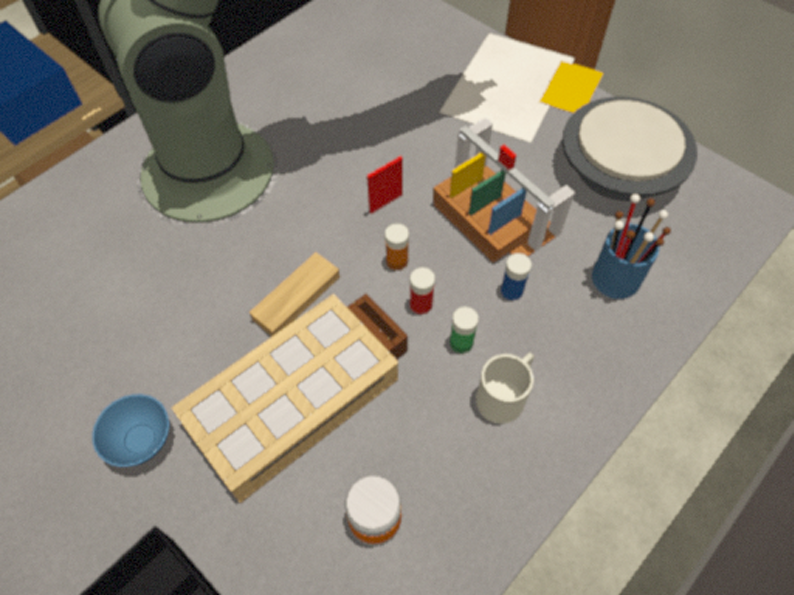

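The top view shows four jars (caps near (284,253), (358,250), (353,303) and (334,353) in the 1.55x picture). The rack is on the left with the blue tile farthest from the robot, and the case is at the centre right with its pocket on the left end. The red standing tile near (292,411) is the decoy.

```bash
python3 - <<'E'
from h import *
f=np.load("top.npz");p=f["pixels"]
def c(fn,x0,y0,x1,y1,s):
    q=cv2.resize(p[y0:y1,x0:x1,::-1],None,fx=s,fy=s,interpolation=cv2.INTER_CUBIC)
    for x in range((x0+9)//10*10,x1,10): cv2.putText(q,str(x),((x-x0)*s,8),0,.3,(255,255,255));cv2.line(q,((x-x0)*s,10),((x-x0)*s,16),(255,255,255))
    for y in range((y0+9)//10*10,y1,10): cv2.putText(q,str(y),(0,(y-y0)*s+4),0,.3,(255,255,255));cv2.line(q,(20,(y-y0)*s),(26,(y-y0)*s),(255,255,255))
    cv2.imwrite("pics/"+fn,q)
c("rack.png",108,145,248,250,5)
c("case.png",245,165,385,265,5)
E
```

```text
(no output)
```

View pics/rack.png

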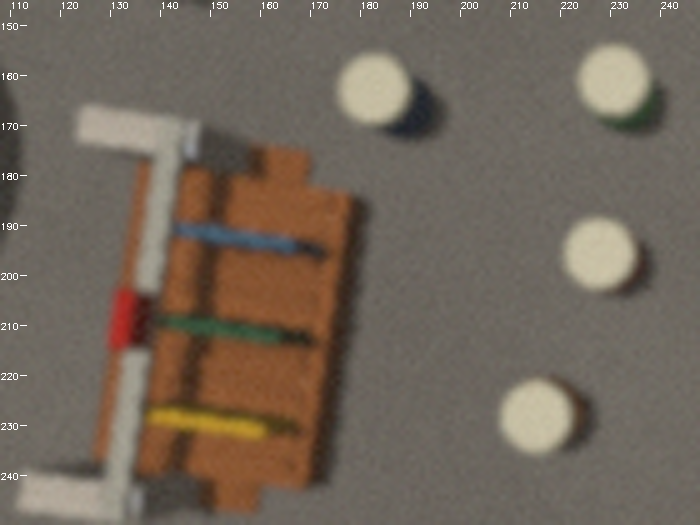

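View pics/case.png

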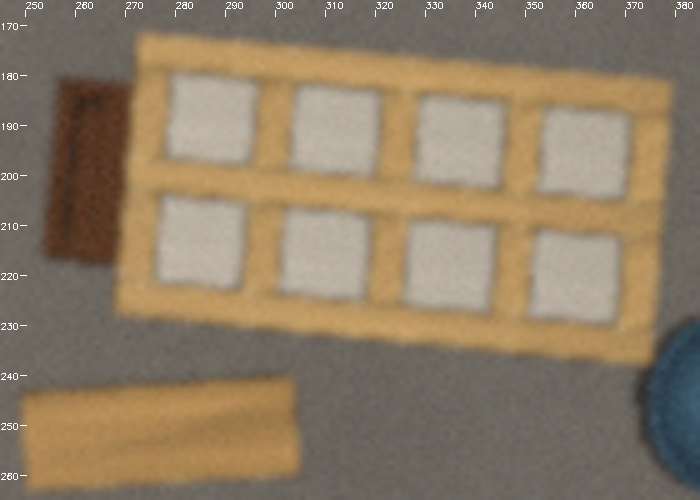

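```bash
cat > fit.py <<'E'
from h import *
from scipy.optimize import least_squares
f=np.load("top.npz")
def fit(name,L,P,x0):
    L=np.array(L,float)/1000
    def W(x): c,s=np.cos(x[2]),np.sin(x[2]); return np.c_[x[0]+c*L[:,0]-s*L[:,1],x[1]+s*L[:,0]+c*L[:,1],L[:,2]]
    r=least_squares(lambda x:np.ravel([px(f,a)-b for a,b in zip(W(x),P)]),x0,x_scale=.01,diff_step=1e-3)
    print(name,r.x.round(4),"res px",r.fun.round(1).tolist()); return r.x
P=np.array([[574,277],[584,153],[449,265],[460,141],[325,254],[336,130],[202,243],[212,118]])/5+[245,165]
L=[[(-37.5,37.5)[i%2],-112.5+75*(i//2),68] for i in range(8)]
c=fit("case",L,P,[.5,-.2,-.1])
P=np.array([[355,193],[310,488],[325,252],[311,340],[298,428]])/5+[108,145]
L=[[93.5,-52,50],[-93.5,-52,50],[55,-41,50],[0,-41,50],[-55,-41,50]]
r=fit("rack",L,P,[.5,.25,-.1])
def T(x,p): a,b=np.cos(x[2]),np.sin(x[2]); return np.round([x[0]+a*p[0]-b*p[1],x[1]+b*p[0]+a*p[1]],4)
for i in range(8): print("cell",i,T(c,[(-.0375,.0375)[i%2],-.1125+.075*(i//2)]))
print("pocket",T(c,[0,.188]))
tb=w(f,108+123/5,145+318/5,.1695);print("tab",tb)
a=r[2];d=tb[:2]-r[:2];print("tab in rack",d[0]*np.cos(a)+d[1]*np.sin(a),-d[0]*np.sin(a)+d[1]*np.cos(a))
print("blue",T(r,[.055,0]))
for n,u,v in[("blue",373,88),("green",613,79),("red",600,254),("amber",537,415)]: print(n,w(f,108+u/5,145+v/5,.09))
E
python3 fit.py
```

```text
case [ 0.5084 -0.2291 -0.0897] res px [0.4, -0.9, -0.3, -1.0, 0.3, -0.2, -0.5, -0.2, 0.1, 0.3, -0.6, 0.3, -0.2, 0.7, -0.6, 1.0]
rack [ 0.4966  0.2795 -0.1006] res px [-2.0, -0.3, 1.5, 0.9, -0.6, -0.1, 0.5, 0.0, 1.5, 0.1]
cell 0 [ 0.461  -0.3378]
cell 1 [ 0.5357 -0.3445]
cell 2 [ 0.4677 -0.2631]
cell 3 [ 0.5424 -0.2698]
cell 4 [ 0.4744 -0.1884]
cell 5 [ 0.5491 -0.1952]
cell 6 [ 0.4812 -0.1137]
cell 7 [ 0.5559 -0.1205]
pocket [ 0.5253 -0.0419]
tab [0.5064 0.3177 0.1695]
tab in rack 0.005952969331269944 0.03901884147976171
blue [0.5513 0.274 ]
blue [0.6431 0.192  0.09  ]
green [0.645 0.047 0.09 ]
red [0.54   0.0567 0.09  ]
amber [0.4449 0.0959 0.09  ]
```

```bash
sed -i 's/(q\[:2\]\/q\[2\]).round(1)/q[:2]\/q[2]/' h.py; python3 fit.py
```

```text
case [ 0.5084 -0.2297 -0.1142] res px [0.2, 0.0, 0.1, -0.0, 0.2, 0.1, -0.1, 0.1, -0.0, -0.1, -0.1, 0.0, -0.3, -0.2, -0.1, 0.1]
rack [ 0.4996  0.2796 -0.1606] res px [-0.4, -0.1, -0.5, 0.7, 0.2, -0.2, 0.4, -0.2, 0.3, -0.2]
cell 0 [ 0.4583 -0.3372]
cell 1 [ 0.5329 -0.3457]
cell 2 [ 0.4669 -0.2627]
cell 3 [ 0.5414 -0.2712]
cell 4 [ 0.4754 -0.1881]
cell 5 [ 0.5499 -0.1967]
cell 6 [ 0.484  -0.1136]
cell 7 [ 0.5585 -0.1222]
pocket [ 0.5298 -0.0429]
tab [0.5064 0.3177 0.1695]
tab in rack 0.0005963263723511936 0.03866197078637307
blue [0.5539 0.2708]
blue [0.6431 0.192  0.09  ]
green [0.645 0.047 0.09 ]
red [0.54   0.0567 0.09  ]
amber [0.4449 0.0959 0.09  ]
```

Emit:
{"op": "apply_moves", "data": {"jaw": [0.2,0.2,0.2,0.2,0.2], "translation": [[0.031,-0.0314,0],[0.062,-0.0628,0],[0.093,-0.0942,0],[0.124,-0.1256,0],[0.155,-0.157,0]], "angular": [[0,0,3],[0,0,6],[0,0,9],[0,0,12],[0,0,15.3]], "newtons": 40}}

```text
clock: 0.6
position: [0.4152, 0.4102, 0.2501]
tool_rot: [-1.571, 0.0, -0.158]
force: [0.2, 1.5, -0.6]
grip_width: 0.0512
```

Emit:
{"op": "apply_moves", "data": {"jaw": [0,0,0,0,0], "translation": [[0.031,-0.0313,0],[0.062,-0.0626,0],[0.0924,-0.0938,0],[0.0924,-0.0938,0],[0.0924,-0.0938,0]], "angular": [[0,0,0],[0,0,0],[0,0,0],[0,0,0],[0,0,0]]}}

```text
clock: 1.1
position: [0.5071, 0.317, 0.2499]
tool_rot: [-1.571, 0.0, -0.163]
force: [0.5, 0.5, 0.6]
grip_width: 0.0427
```

Emit:
{"op": "apply_moves", "data": {"jaw": [0,0,0,-1,-1], "translation": [[0,0,-0.03],[0,0,-0.06],[0,0,-0.088],[0,0,-0.088],[0,0,-0.088]], "angular": [[0,0,0],[0,0,0],[0,0,0],[0,0,0],[0,0,0]]}}

```text
clock: 1.6
position: [0.5062, 0.3188, 0.1628]
tool_rot: [-1.571, 0.001, -0.16]
force: [-0.4, 3.3, -0.9]
grip_width: 0.0142
```

Emit:
{"op": "apply_moves", "data": {"jaw": [-1,-1,-1,-1,-1], "translation": [[0,0,0],[0,0,0],[0,0,0],[0.0016,0.01,0],[0.0032,0.02,0]], "angular": [[0,0,0],[0,0,0],[0,0,0],[0,0,0],[0,0,0]]}}

```text
clock: 2.1
position: [0.5095, 0.3381, 0.1632]
tool_rot: [-1.571, 0.0, -0.161]
force: [-5.4, -0.9, 0.4]
grip_width: 0.0113
```

Emit:
{"op": "apply_moves", "data": {"jaw": [-1,-1,-1,-1,-1], "translation": [[0.0016,0.01,0],[0.0032,0.02,0],[0.0032,0.02,0],[0.0032,0.02,0],[0.0032,0.02,0]], "angular": [[0,0,0],[0,0,0],[0,0,0],[0,0,0],[0,0,0]]}}

```text
clock: 2.6
position: [0.5126, 0.3572, 0.1632]
tool_rot: [-1.572, 0.001, -0.161]
force: [-9.1, -5.9, 3.9]
grip_width: 0.0114
```

Emit:
{"op": "apply_moves", "data": {"jaw": [0,0,0,0,0], "translation": [[0,0,0],[0,0,0],[0,0,0.03],[0,0,0.06],[0,0,0.09]], "angular": [[0,0,0],[0,0,0],[0,0,0],[0,0,0],[0,0,0]]}}

```text
clock: 3.1
position: [0.5134, 0.3579, 0.254]
tool_rot: [-1.57, -0.001, -0.161]
force: [-0.4, 0.6, -0.5]
grip_width: 0.0427
```

Emit:
{"op": "apply_moves", "data": {"jaw": [-0.3,-0.3,-0.3,-0.3,-0.3], "translation": [[0.008,-0.017,0],[0.016,-0.034,0],[0.024,-0.052,0],[0.032,-0.07,0],[0.041,-0.087,0]], "angular": [[0,0,-8],[0,0,-16],[0,0,-24],[0,0,-32],[0,0,-40]]}}

```text
clock: 3.6
position: [0.5547, 0.2701, 0.2531]
tool_rot: [-1.569, -0.0, -0.865]
force: [0.5, -0.3, -0.6]
grip_width: 0.0298
```

Emit:
{"op": "apply_moves", "data": {"jaw": [-0.3,-0.3,-0.3,-0.3,-0.3], "translation": [[0,0,0],[0,0,0],[0,0,0],[0,0,0],[0,0,0]], "angular": [[0,0,-8],[0,0,-16],[0,0,-24],[0,0,-32],[0,0,-40]]}}

```text
clock: 4.1
position: [0.5545, 0.271, 0.253]
tool_rot: [-1.57, 0.001, -1.563]
force: [-0.5, 0.8, 0.8]
grip_width: 0.0299
```

Emit:
{"op": "apply_moves", "data": {"jaw": [-0.3,-0.3,-0.3,-0.3,-0.3], "translation": [[0,0,0],[0,0,0],[0,0,0],[0,0,0],[0,0,0]], "angular": [[0,0,-5],[0,0,-10],[0,0,-10],[0,0,-10],[0,0,-10]]}}

```text
clock: 4.6
position: [0.5542, 0.2709, 0.2525]
tool_rot: [-1.571, 0.0, -1.73]
force: [0.4, 0.4, 0.8]
grip_width: 0.0299
```

```bash
python3 - <<'E'
from h import *
save("scene","s1.png",(230,50,420,200),4)
save("top","t1.png")
s=observe();print({k:np.round(s[k],4).tolist() for k in("clock","position","tool_rot","force","qpos","grip_width")})
E
```

```text
{'clock': 4.7, 'position': [0.5542, 0.2708, 0.2524], 'tool_rot': [-1.5707, 0.0002, -1.7304], 'force': [0.5897, -0.1366, 0.0884], 'qpos': [-0.7947, 0.5316, 0.3633, 1.6355, -0.214, 1.0137, -0.5233], 'grip_width': 0.0301}
```

View pics/s1.png

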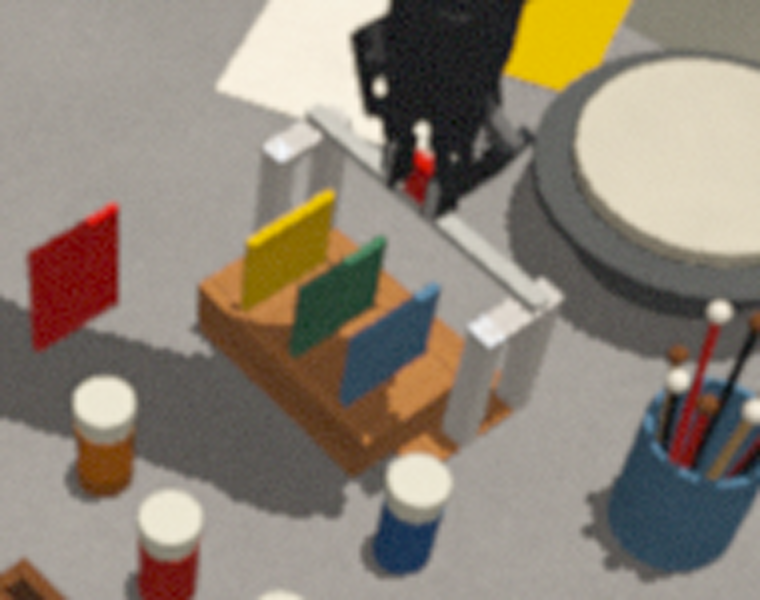

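The keeper bar is fully open, against the outer end of the brackets. The blue tile is standing in the slot nearest the blue jar.

Emit:
{"op": "apply_moves", "data": {"jaw": [-0.3,-0.3,-0.3,-0.3,-0.3], "translation": [[0,0,-0.04],[0,0,-0.08],[0,0,-0.12],[0,0,-0.149],[0,0,-0.149]], "angular": [[0,0,0],[0,0,0],[0,0,0],[0,0,0],[0,0,0]]}}

```text
clock: 5.2
position: [0.5524, 0.2699, 0.0999]
tool_rot: [-1.575, -0.004, -1.731]
force: [-0.7, 0.3, 0.5]
grip_width: 0.0296
```

Emit:
{"op": "apply_moves", "data": {"jaw": [-1,-1,-1,-1,-1], "translation": [[0,0,0],[0,0,0],[0,0,0],[0,0,0],[0,0,0]], "angular": [[0,0,0],[0,0,0],[0,0,0],[0,0,0],[0,0,0]]}}

```text
clock: 5.7
position: [0.5549, 0.2713, 0.1049]
tool_rot: [-1.569, 0.002, -1.732]
force: [-0.9, -0.4, 9.4]
grip_width: 0.0075
```

Emit:
{"op": "apply_moves", "data": {"jaw": [-1,-1,-1,-1,-1], "translation": [[0,0,0.025],[0,0,0.05],[0,0,0.08],[0,0,0.11],[0,0,0.13]], "angular": [[0,0,0],[0,0,0],[0,0,0],[0,0,0],[0,0,0]]}}

```text
clock: 6.2
position: [0.5546, 0.271, 0.2363]
tool_rot: [-1.569, 0.002, -1.732]
force: [0.1, -0.3, -1.7]
grip_width: 0.0074
```

Emit:
{"op": "apply_moves", "data": {"jaw": [-1,-1,-1,-1,-1], "translation": [[-0.002,-0.0262,0],[-0.004,-0.0524,0],[-0.006,-0.0786,0],[-0.008,-0.1048,0],[-0.01,-0.131,0]], "angular": [[0,0,7.7],[0,0,15.4],[0,0,23.1],[0,0,30.8],[0,0,38.5]]}}

```text
clock: 6.7
position: [0.5441, 0.1389, 0.2342]
tool_rot: [-1.57, -0.0, -1.054]
force: [0.3, -0.9, -1.5]
grip_width: 0.0076
```

Emit:
{"op": "apply_moves", "data": {"jaw": [-1,-1,-1,-1,-1], "translation": [[-0.002,-0.0262,0],[-0.004,-0.0524,0],[-0.006,-0.0786,0],[-0.008,-0.1048,0],[-0.01,-0.131,0]], "angular": [[0,0,7.7],[0,0,15.4],[0,0,23.1],[0,0,30.8],[0,0,38.5]]}}

```text
clock: 7.2
position: [0.534, 0.0077, 0.2341]
tool_rot: [-1.57, -0.001, -0.382]
force: [0.2, -0.8, -1.4]
grip_width: 0.0077
```

Emit:
{"op": "apply_moves", "data": {"jaw": [-1,-1,-1,-1,-1], "translation": [[-0.002,-0.026,0],[-0.0048,-0.0517,0],[-0.0048,-0.0517,0],[-0.0048,-0.0517,0],[-0.0048,-0.0517,0]], "angular": [[0,0,7.7],[0,0,15.7],[0,0,15.7],[0,0,15.7],[0,0,15.7]]}}

```text
clock: 7.7
position: [0.5295, -0.042, 0.2337]
tool_rot: [-1.57, -0.001, -0.115]
force: [-0.2, 0.9, -2.9]
grip_width: 0.0074
```

```bash
python3 - <<'E'
from h import *
save("scene","s2.png",(180,80,330,230),4)
s=observe();print({k:np.round(s[k],4).tolist() for k in("clock","position","tool_rot","force","qpos","grip_width")})
E
```

```text
{'clock': 7.75, 'position': [0.5295, -0.0419, 0.2336], 'tool_rot': [-1.5706, -0.0004, -0.1137], 'force': [0.1251, 0.8317, -1.2756], 'qpos': [-0.0447, 0.3929, 0.0159, 1.867, -0.0081, 0.8814, 1.4322], 'grip_width': 0.0075}
```

View pics/s2.png

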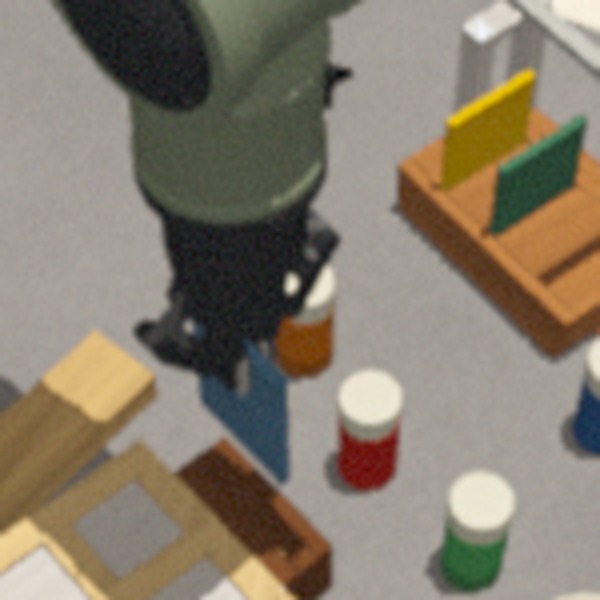

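Emit:
{"op": "apply_moves", "data": {"jaw": [-1,-1,-1,-1,-1], "translation": [[0,-0.001,-0.03],[0,-0.001,-0.06],[0,-0.001,-0.075],[0,-0.001,-0.085],[0,-0.001,-0.095]], "angular": [[0,0,0],[0,0,0],[0,0,0],[0,0,0],[0,0,0]]}}

```text
clock: 8.25
position: [0.533, -0.0433, 0.14]
tool_rot: [-1.57, -0.008, -0.114]
force: [4.4, -2.2, -4.9]
grip_width: 0.0077
```

Emit:
{"op": "apply_moves", "data": {"jaw": [-1,-1], "translation": [[0,0,0],[0,0,0]], "angular": [[0,0,0],[0,0,0]]}}

```text
clock: 8.45
position: [0.53, -0.0431, 0.1385]
tool_rot: [-1.571, -0.001, -0.113]
force: [4.4, 0.7, -4.8]
grip_width: 0.0074
```

Emit:
{"op": "apply_moves", "data": {"jaw": [-1,-1,-1,-1,-1], "translation": [[0,0,-0.006],[0,0,-0.012],[0,0,-0.018],[0,0,-0.022],[0,0,-0.022]], "angular": [[0,0,0],[0,0,0],[0,0,0],[0,0,0],[0,0,0]]}}

```text
clock: 8.95
position: [0.5298, -0.0437, 0.1159]
tool_rot: [-1.571, -0.001, -0.114]
force: [3.3, 0.3, -1.8]
grip_width: 0.0075
```

Emit:
{"op": "apply_moves", "data": {"jaw": [-1,-1,-0.5,-0.5,-0.5], "translation": [[0,0,-0.003],[0,0,-0.005],[0,0,-0.005],[0,0,-0.005],[0,0,-0.005]], "angular": [[0,0,0],[0,0,0],[0,0,0],[0,0,0],[0,0,0]]}}

```text
clock: 9.45
position: [0.5288, -0.0438, 0.1111]
tool_rot: [-1.571, 0.001, -0.114]
force: [0.2, 0.9, -0.1]
grip_width: 0.0214
```

Emit:
{"op": "apply_moves", "data": {"jaw": [-0.5,-0.5,-0.5,-0.5,-0.5], "translation": [[0,0,0.01],[0,0,0.03],[0,0,0.06],[0,0,0.1],[0,0,0.14]], "angular": [[0,0,0],[0,0,0],[0,0,0],[0,0,0],[0,0,0]]}}

```text
clock: 9.95
position: [0.5288, -0.0439, 0.2534]
tool_rot: [-1.571, 0.0, -0.114]
force: [-0.2, 0.5, 0.2]
grip_width: 0.0217
```

Emit:
{"op": "apply_moves", "data": {"jaw": [-1,-1,-1,-1,-1], "translation": [[-0.006,0.045,0],[-0.012,0.09,0],[-0.018,0.135,0],[-0.023,0.18,0],[-0.028,0.225,0]], "angular": [[0,0,0],[0,0,0],[0,0,0],[0,0,0],[0,0,0]]}}

```text
clock: 10.45
position: [0.5007, 0.1828, 0.2523]
tool_rot: [-1.571, -0.001, -0.114]
force: [0.7, 0.2, 0.4]
grip_width: -0.0001
```

```bash
python3 - <<'E'
from h import *
save("top","t3.png",(110,130,390,270),2.8)
s=observe();print({k:np.round(s[k],4).tolist() for k in("clock","position","tool_rot","force","qpos","grip_width")})
E
```

```text
{'clock': 10.5, 'position': [0.4992, 0.1908, 0.2522], 'tool_rot': [-1.5671, 0.0003, -0.1066], 'force': [-5.4458, 10.3641, -0.3472], 'qpos': [-0.4264, 0.3754, -0.0624, 1.8363, 0.0245, 0.929, 0.9651], 'grip_width': 0.0001}
```

View pics/t3.png

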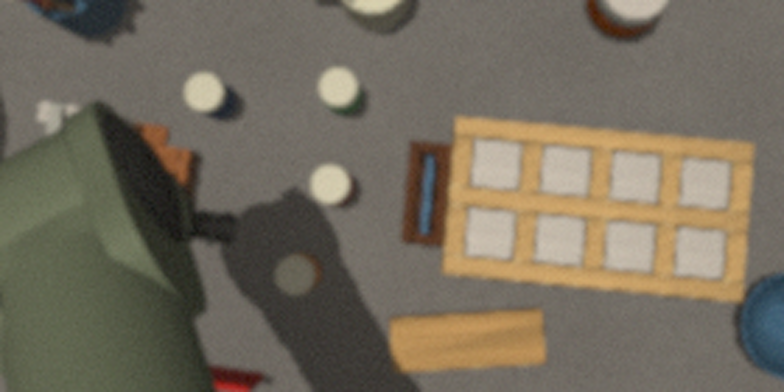

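Emit:
{"op": "apply_moves", "data": {"jaw": [0,0,0,0,0], "translation": [[0.003,0.045,0],[0.006,0.09,0],[0.009,0.135,0],[0.012,0.175,0],[0.012,0.175,0]], "angular": [[0,0,-2.7],[0,0,-2.7],[0,0,-2.7],[0,0,-2.7],[0,0,-2.7]]}}

```text
clock: 11.0
position: [0.5116, 0.3618, 0.2514]
tool_rot: [-1.569, 0.001, -0.155]
force: [0.5, -0.5, 0.2]
grip_width: 0.0424
```

Emit:
{"op": "apply_moves", "data": {"jaw": [0,0], "translation": [[0,0,0],[0,0,0]], "angular": [[0,0,0],[0,0,0]]}}

```text
clock: 11.2
position: [0.5135, 0.355, 0.2517]
tool_rot: [-1.571, -0.0, -0.162]
force: [0.7, -1.4, -0.5]
grip_width: 0.0429
```

Emit:
{"op": "apply_moves", "data": {"jaw": [0,0,0,0,-1], "translation": [[-0.001,0.002,-0.03],[-0.001,0.002,-0.06],[-0.001,0.002,-0.089],[-0.001,0.002,-0.089],[-0.001,0.002,-0.089]], "angular": [[0,0,0],[0,0,0],[0,0,0],[0,0,0],[0,0,0]]}}

```text
clock: 11.7
position: [0.5128, 0.3574, 0.1633]
tool_rot: [-1.571, -0.0, -0.162]
force: [-0.2, 0.6, 0.6]
grip_width: 0.0296
```

Emit:
{"op": "apply_moves", "data": {"jaw": [-1,-1,-1,-1,-1], "translation": [[0,0,0],[0,0,0],[0,0,0],[-0.0016,-0.01,0],[-0.0032,-0.02,0]], "angular": [[0,0,0],[0,0,0],[0,0,0],[0,0,0],[0,0,0]]}}

```text
clock: 12.2
position: [0.51, 0.3385, 0.1643]
tool_rot: [-1.568, -0.002, -0.161]
force: [1.7, 1.2, 7.8]
grip_width: 0.0112
```

Emit:
{"op": "apply_moves", "data": {"jaw": [-1,-1,-1,-1,-1], "translation": [[-0.0016,-0.01,0],[-0.0032,-0.0205,0],[-0.0032,-0.0205,0],[-0.0032,-0.0205,0],[-0.0032,-0.0205,0]], "angular": [[0,0,0],[0,0,0],[0,0,0],[0,0,0],[0,0,0]]}}

```text
clock: 12.7
position: [0.5066, 0.3177, 0.1644]
tool_rot: [-1.569, -0.002, -0.161]
force: [-1.6, -1.6, 12.0]
grip_width: 0.0112
```

Emit:
{"op": "apply_moves", "data": {"jaw": [-0.4,-0.4,-0.4,-0.4,-0.4], "translation": [[0,0,0],[0,0,0],[0,0,0.03],[0,0,0.06],[0,0,0.09]], "angular": [[0,0,0],[0,0,0],[0,0,0],[0,0,0],[0,0,0]]}}

```text
clock: 13.2
position: [0.5058, 0.3174, 0.2537]
tool_rot: [-1.571, 0.0, -0.161]
force: [0.1, 0.6, -0.4]
grip_width: 0.0258
```

Emit:
{"op": "apply_moves", "data": {"jaw": [-1,-1,-1,-1,-1], "translation": [[0.005,-0.044,0],[0.01,-0.088,0],[0.015,-0.132,0],[0.02,-0.176,0],[0.026,-0.22,0]], "angular": [[0,0,0],[0,0,0],[0,0,0],[0,0,0],[0,0,0]]}}

```text
clock: 13.7
position: [0.5317, 0.0958, 0.2528]
tool_rot: [-1.57, -0.001, -0.161]
force: [0.9, -0.7, 0.2]
grip_width: -0.0002
```

Emit:
{"op": "apply_moves", "data": {"jaw": [-1,-1,-1,-1,-1], "translation": [[0.005,-0.044,0],[0.01,-0.088,0],[0.015,-0.132,0],[0.02,-0.176,0],[0.026,-0.22,0]], "angular": [[0,0,0],[0,0,0],[0,0,0],[0,0,0],[0,0,0]]}}

```text
clock: 14.2
position: [0.5577, -0.1243, 0.2528]
tool_rot: [-1.571, -0.001, -0.161]
force: [1.4, -0.4, 0.3]
grip_width: 0.0001
```

Emit:
{"op": "apply_moves", "data": {"jaw": [-1,-1,-1,-1,-1], "translation": [[0,0,-0.03],[0,0,-0.06],[0,0,-0.09],[0,0,-0.12],[0,0,-0.14]], "angular": [[0,0,0],[0,0,0],[0,0,0],[0,0,0],[0,0,0]]}}

```text
clock: 14.7
position: [0.5572, -0.1223, 0.1107]
tool_rot: [-1.571, 0.001, -0.161]
force: [1.3, -0.5, 0.7]
grip_width: -0.0004
```

Emit:
{"op": "apply_moves", "data": {"jaw": [-1,-1], "translation": [[0,0,0],[0,0,0]], "angular": [[0,0,0],[0,0,0]]}}

```text
clock: 14.9
position: [0.5581, -0.1225, 0.113]
tool_rot: [-1.571, -0.0, -0.161]
force: [-0.5, 0.4, -0.3]
grip_width: -0.0002
```

Emit:
{"op": "apply_moves", "data": {"jaw": [-1,-1,-1,-1], "translation": [[0,0,-0.015],[0,0,-0.026],[0,0,-0.032],[0,0,-0.032]], "angular": [[0,0,0],[0,0,0],[0,0,0],[0,0,0]]}}

```text
clock: 15.3
position: [0.5575, -0.1222, 0.0795]
tool_rot: [-1.571, 0.001, -0.161]
force: [-0.7, 0.0, 0.7]
grip_width: -0.0002
```

Emit:
{"op": "apply_moves", "data": {"jaw": [-1,-1,-1,-1], "translation": [[0,0,-0.004],[0,0,-0.008],[0,0,-0.012],[0,0,-0.012]], "angular": [[0,0,0],[0,0,0],[0,0,0],[0,0,0]]}}

```text
clock: 15.7
position: [0.5577, -0.1223, 0.0678]
tool_rot: [-1.571, 0.001, -0.161]
force: [-0.5, 0.1, 0.2]
grip_width: -0.0002
```

Emit:
{"op": "apply_moves", "data": {"jaw": [-1,-1,-1,-1,-1], "translation": [[0,0,0.044],[-0.004,-0.037,0.044],[-0.0086,-0.0745,0.044],[-0.0086,-0.0745,0.044],[-0.0086,-0.0745,0.044]], "angular": [[0,0,0],[0,0,0],[0,0,0],[0,0,0],[0,0,0]]}}

```text
clock: 16.2
position: [0.549, -0.1975, 0.1123]
tool_rot: [-1.571, 0.0, -0.163]
force: [0.6, 0.6, 0.7]
grip_width: 0.0001
```

Emit:
{"op": "apply_moves", "data": {"jaw": [-1,-1,-1,-1], "translation": [[0,0,-0.015],[0,0,-0.026],[0,0,-0.032],[0,0,-0.032]], "angular": [[0,0,0],[0,0,0],[0,0,0],[0,0,0]]}}

```text
clock: 16.6
position: [0.5488, -0.1961, 0.0789]
tool_rot: [-1.571, 0.002, -0.16]
force: [-0.8, 0.3, 0.6]
grip_width: -0.0003
```

Emit:
{"op": "apply_moves", "data": {"jaw": [-1,-1,-1], "translation": [[0,0,-0.002],[0,0,-0.004],[0,0,-0.004]], "angular": [[0,0,0],[0,0,0],[0,0,0]]}}

```text
clock: 16.9
position: [0.5494, -0.1968, 0.0763]
tool_rot: [-1.571, -0.0, -0.161]
force: [-0.2, 0.0, 0.4]
grip_width: 0.0002
```

Emit:
{"op": "apply_moves", "data": {"jaw": [-1,-1,-1], "translation": [[0,0,-0.002],[0,0,-0.004],[0,0,-0.004]], "angular": [[0,0,0],[0,0,0],[0,0,0]]}}

```text
clock: 17.2
position: [0.5492, -0.1968, 0.0721]
tool_rot: [-1.571, 0.0, -0.161]
force: [0.5, 0.4, 0.5]
grip_width: 0.0001
```

Emit:
{"op": "apply_moves", "data": {"jaw": [-1,-1,-1,-1,-1], "translation": [[0,0,0.04],[-0.004,-0.037,0.04],[-0.0085,-0.0745,0.04],[-0.0085,-0.0745,0.04],[-0.0085,-0.0745,0.04]], "angular": [[0,0,0],[0,0,0],[0,0,0],[0,0,0],[0,0,0]]}}

```text
clock: 17.7
position: [0.5404, -0.272, 0.1122]
tool_rot: [-1.571, 0.0, -0.163]
force: [0.6, 1.1, 0.2]
grip_width: -0.0
```

Emit:
{"op": "apply_moves", "data": {"jaw": [-1,-1,-1,-1], "translation": [[0,0,-0.015],[0,0,-0.026],[0,0,-0.032],[0,0,-0.032]], "angular": [[0,0,0],[0,0,0],[0,0,0],[0,0,0]]}}

```text
clock: 18.1
position: [0.5403, -0.2705, 0.0789]
tool_rot: [-1.57, 0.002, -0.16]
force: [0.9, -0.3, 0.1]
grip_width: -0.0002
```

Emit:
{"op": "apply_moves", "data": {"jaw": [-1,-1,-1], "translation": [[0,0,-0.002],[0,0,-0.004],[0,0,-0.004]], "angular": [[0,0,0],[0,0,0],[0,0,0]]}}

```text
clock: 18.4
position: [0.5409, -0.2713, 0.0763]
tool_rot: [-1.571, -0.0, -0.161]
force: [0.7, 0.7, 0.1]
grip_width: 0.0001
```

Emit:
{"op": "apply_moves", "data": {"jaw": [-1,-1,-1], "translation": [[0,0,-0.002],[0,0,-0.004],[0,0,-0.004]], "angular": [[0,0,0],[0,0,0],[0,0,0]]}}

```text
clock: 18.7
position: [0.5407, -0.2713, 0.0721]
tool_rot: [-1.571, 0.0, -0.161]
force: [0.3, 0.7, 0.0]
grip_width: 0.0002
```

```bash
python3 - <<'E'
from h import *
save("scene","s4.png",(110,190,270,320),5)
E
```

```text
(no output)
```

View pics/s4.png

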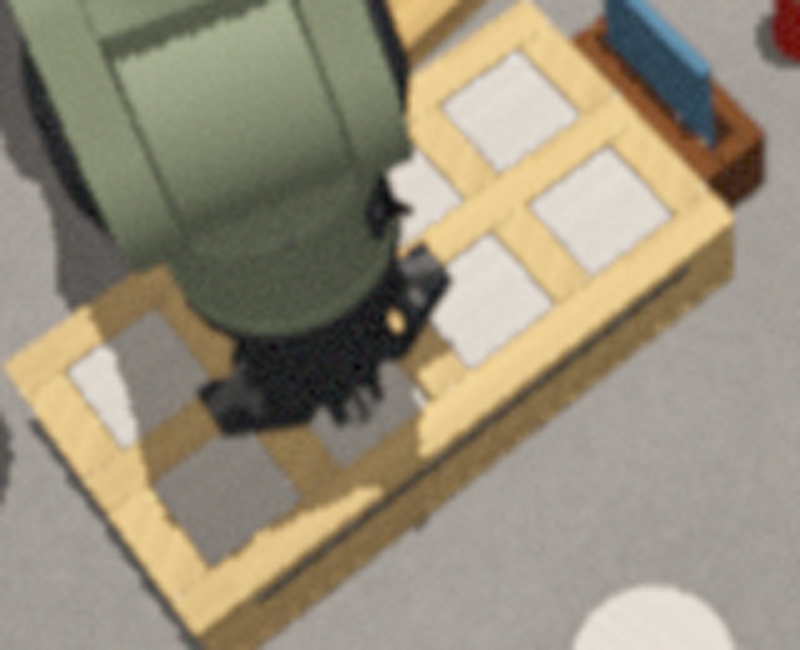

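The tile stands upright in the pocket. The plate under the fingertips still looks flush with the rim, so the tips may not have reached it yet. I'll press deeper in small steps.

Emit:
{"op": "apply_moves", "data": {"jaw": [-1,-1,-1], "translation": [[0,0,-0.002],[0,0,-0.004],[0,0,-0.004]], "angular": [[0,0,0],[0,0,0],[0,0,0]]}}

```text
clock: 19.05
position: [0.5407, -0.2713, 0.068]
tool_rot: [-1.571, 0.0, -0.161]
force: [0.2, -0.2, 0.3]
grip_width: -0.0
```

Emit:
{"op": "apply_moves", "data": {"jaw": [-1,-1,-1], "translation": [[0,0,-0.002],[0,0,-0.003],[0,0,-0.003]], "angular": [[0,0,0],[0,0,0],[0,0,0]]}}

```text
clock: 19.35
position: [0.5408, -0.2713, 0.0651]
tool_rot: [-1.571, 0.0, -0.161]
force: [-0.8, -0.1, 0.9]
grip_width: 0.0
```

Emit:
{"op": "apply_moves", "data": {"jaw": [-1,-1,-1], "translation": [[0,0,-0.002],[0,0,-0.003],[0,0,-0.003]], "angular": [[0,0,0],[0,0,0],[0,0,0]]}}

```text
clock: 19.65
position: [0.5408, -0.2713, 0.0621]
tool_rot: [-1.571, 0.0, -0.161]
force: [-0.3, 0.3, -0.1]
grip_width: -0.0003
```

```bash
python3 - <<'E'
from h import *
f=np.load("scene.npz")
for z in(.0721,.068,.053): print(z,(px(f,[.5407,-.2713,z])-[110,190])*5)
E
```

```text
0.0721 [347.66992781 393.18258404]
0.068 [348.98102683 396.35895086]
0.053 [353.70530681 407.80434584]
```

Emit:
{"op": "apply_moves", "data": {"jaw": [-1,-1,-1,-1,-1], "translation": [[0,0,0.05],[-0.004,-0.037,0.05],[-0.0085,-0.0745,0.05],[-0.0085,-0.0745,0.05],[-0.0085,-0.0745,0.05]], "angular": [[0,0,0],[0,0,0],[0,0,0],[0,0,0],[0,0,0]]}}

```text
clock: 20.15
position: [0.5318, -0.3465, 0.1121]
tool_rot: [-1.571, 0.0, -0.162]
force: [-0.5, 0.3, 0.0]
grip_width: -0.0001
```

Emit:
{"op": "apply_moves", "data": {"jaw": [-1,-1,-1,-1,-1], "translation": [[0,0,-0.015],[0,0,-0.026],[0,0,-0.03],[0,0,-0.033],[0,0,-0.033]], "angular": [[0,0,0],[0,0,0],[0,0,0],[0,0,0],[0,0,0]]}}

```text
clock: 20.65
position: [0.5326, -0.3447, 0.0812]
tool_rot: [-1.57, 0.0, -0.16]
force: [-15.5, 12.7, 54.7]
grip_width: 0.0005
```

Emit:
{"op": "apply_moves", "data": {"jaw": [-1,-1,-1], "translation": [[0,0,-0.002],[0,0,-0.003],[0,0,-0.003]], "angular": [[0,0,0],[0,0,0],[0,0,0]]}}

```text
clock: 20.95
position: [0.5327, -0.3448, 0.0798]
tool_rot: [-1.57, -0.0, -0.16]
force: [-23.5, 17.5, 78.8]
grip_width: -0.0
```

Emit:
{"op": "apply_moves", "data": {"jaw": [-1,-1,-1,-1,-1], "translation": [[0,0,0.037],[-0.037,0.004,0.037],[-0.0746,0.0085,0.037],[-0.0746,0.0085,0.037],[-0.0746,0.0085,0.037]], "angular": [[0,0,0],[0,0,0],[0,0,0],[0,0,0],[0,0,0]]}}

```text
clock: 21.45
position: [0.4575, -0.3369, 0.113]
tool_rot: [-1.57, 0.0, -0.161]
force: [0.1, -0.5, -0.7]
grip_width: -0.0
```

Emit:
{"op": "apply_moves", "data": {"jaw": [-1,-1,-1,-1,-1], "translation": [[0,0,-0.015],[0,0,-0.026],[0,0,-0.029],[0,0,-0.031],[0,0,-0.031]], "angular": [[0,0,0],[0,0,0],[0,0,0],[0,0,0],[0,0,0]]}}

```text
clock: 21.95
position: [0.4583, -0.3367, 0.0828]
tool_rot: [-1.57, 0.0, -0.16]
force: [-5.9, 7.6, 25.1]
grip_width: 0.0005
```

Cells 7, 5 and 3 are free, and cells 1 and 0 are blocked. Next are cells 2 and 4.

Emit:
{"op": "apply_moves", "data": {"jaw": [-1,-1,-1,-1,-1], "translation": [[0,0,0.031],[0.004,0.037,0.031],[0.0086,0.0745,0.031],[0.0086,0.0745,0.031],[0.0086,0.0745,0.031]], "angular": [[0,0,0],[0,0,0],[0,0,0],[0,0,0],[0,0,0]]}}

```text
clock: 22.45
position: [0.4669, -0.2619, 0.1131]
tool_rot: [-1.571, 0.0, -0.159]
force: [0.4, -0.6, -0.5]
grip_width: 0.0001
```

Emit:
{"op": "apply_moves", "data": {"jaw": [-1,-1,-1,-1,-1], "translation": [[0,0,-0.015],[0,0,-0.026],[0,0,-0.029],[0,0,-0.031],[0,0,-0.031]], "angular": [[0,0,0],[0,0,0],[0,0,0],[0,0,0],[0,0,0]]}}

```text
clock: 22.95
position: [0.4658, -0.2634, 0.0828]
tool_rot: [-1.571, 0.001, -0.162]
force: [-8.1, 1.9, 23.5]
grip_width: 0.0002
```

Emit:
{"op": "apply_moves", "data": {"jaw": [-1,-1,-1,-1,-1], "translation": [[0,0,0.031],[0.004,0.037,0.031],[0.0086,0.0745,0.031],[0.0086,0.0745,0.031],[0.0086,0.0745,0.031]], "angular": [[0,0,0],[0,0,0],[0,0,0],[0,0,0],[0,0,0]]}}

```text
clock: 23.45
position: [0.4751, -0.1881, 0.1133]
tool_rot: [-1.571, 0.0, -0.16]
force: [-0.3, -0.5, 0.9]
grip_width: 0.0003
```

Emit:
{"op": "apply_moves", "data": {"jaw": [-1,-1,-1,-1,-1], "translation": [[0,0,-0.015],[0,0,-0.026],[0,0,-0.029],[0,0,-0.031],[0,0,-0.031]], "angular": [[0,0,0],[0,0,0],[0,0,0],[0,0,0],[0,0,0]]}}

```text
clock: 23.95
position: [0.4743, -0.1893, 0.0828]
tool_rot: [-1.571, 0.001, -0.162]
force: [-8.8, 0.7, 23.6]
grip_width: -0.0
```

Emit:
{"op": "apply_moves", "data": {"jaw": [0.6,0.6,0.6,0.6,0.6], "translation": [[0,0,0.031],[0,0,0.07],[0,0,0.11],[0,0,0.15],[0,0,0.17]], "angular": [[0,0,0],[0,0,0],[0,0,0],[0,0,0],[0,0,2.6]]}}

```text
clock: 24.45
position: [0.4754, -0.1892, 0.2556]
tool_rot: [-1.572, -0.003, -0.116]
force: [0.0, 0.1, -0.8]
grip_width: 0.0685
```

```bash
cat > caps.py <<'E'
from h import *
f=save("top","tc.png")
p=f["pixels"].astype(int)
m=((p.min(2)>135)&(p.max(2)-p.min(2)<60)).astype(np.uint8)
n,l,s,c=cv2.connectedComponentsWithStats(m)
for i in range(1,n):
    if 90<s[i,4]<300 and .75<s[i,2]/s[i,3]<1.33:
        print(c[i].round(1),s[i].tolist(),w(f,*c[i],.09))
s=observe();print({k:np.round(s[k],4).tolist() for k in("clock","position","tool_rot","force")})
E
python3 caps.py
```

```text
[244.7 126.3] [236, 119, 19, 16, 220] [0.7487 0.0025 0.09  ]
[230.1 160.3] [224, 154, 13, 13, 137] [0.6467 0.0484 0.09  ]
[182.1 162.2] [176, 156, 13, 13, 137] [0.6444 0.1936 0.09  ]
[286.9 188.3] [278, 180, 18, 18, 268] [ 0.5585 -0.1192  0.09  ]
[310.8 190.1] [303, 182, 18, 17, 240] [ 0.5516 -0.19    0.09  ]
[227.1 195.1] [221, 189, 13, 14, 143] [0.542  0.0594 0.09  ]
[284.6 213. ] [276, 205, 18, 17, 267] [ 0.4854 -0.1104  0.09  ]
[126.5 238.6] [112, 216, 26, 33, 227] [0.4185 0.3631 0.09  ]
[214.5 228. ] [208, 222, 14, 13, 141] [0.4451 0.0985 0.09  ]
{'clock': 24.5, 'position': [0.4761, -0.1895, 0.2573], 'tool_rot': [-1.572, -0.0055, -0.112], 'force': [0.598, 0.3067, 3.8699]}
```

Emit:
{"op": "apply_moves", "data": {"jaw": [0.7,0.7,0.7,0.7,0.7], "translation": [[0.011,0.041,0],[0.022,0.082,0],[0.033,0.123,0],[0.044,0.164,0],[0.055,0.205,0]], "angular": [[0,0,0],[0,0,0],[0,0,0],[0,0,0],[0,0,0]]}}

```text
clock: 25.0
position: [0.5301, 0.0177, 0.2522]
tool_rot: [-1.571, 0.0, -0.117]
force: [0.7, 0.1, 0.2]
grip_width: 0.0726
```

Emit:
{"op": "apply_moves", "data": {"jaw": [0.7,0.7,0.7,0.7], "translation": [[0.011,0.042,0],[0.011,0.042,0],[0.011,0.042,0],[0.011,0.042,0]], "angular": [[0,0,0],[0,0,0],[0,0,0],[0,0,0]]}}

```text
clock: 25.4
position: [0.5408, 0.0573, 0.2521]
tool_rot: [-1.571, 0.0, -0.117]
force: [-0.0, 0.1, -0.8]
grip_width: 0.0723
```

Emit:
{"op": "apply_moves", "data": {"jaw": [0.7,0.7,0.7,0.7,0.7], "translation": [[0,0,-0.045],[0,0,-0.09],[0,0,-0.135],[0,0,-0.165],[0,0,-0.179]], "angular": [[0,0,0],[0,0,0],[0,0,0],[0,0,0],[0,0,0]]}}

```text
clock: 25.9
position: [0.5397, 0.057, 0.0709]
tool_rot: [-1.572, 0.003, -0.117]
force: [-0.6, -0.2, 0.3]
grip_width: 0.0729
```

Emit:
{"op": "apply_moves", "data": {"jaw": [-0.4,-0.4,-0.4,-0.4,-0.4], "translation": [[0,0,0],[0,0,0],[0,0,0],[0,0,0],[0,0,0]], "angular": [[0,0,0],[0,0,0],[0,0,0],[0,0,0],[0,0,0]]}}

```text
clock: 26.4
position: [0.5418, 0.0587, 0.0747]
tool_rot: [-1.57, -0.002, -0.116]
force: [-0.3, -0.5, 9.7]
grip_width: 0.041
```

Emit:
{"op": "apply_moves", "data": {"jaw": [-0.4,-0.4,-0.4,-0.4,-0.4], "translation": [[0,0,0.03],[0,0,0.07],[0,0,0.11],[0,0,0.15],[0,0,0.179]], "angular": [[0,0,0],[0,0,0],[0,0,0],[0,0,0],[0,0,0]]}}

```text
clock: 26.9
position: [0.5412, 0.0586, 0.2557]
tool_rot: [-1.57, -0.003, -0.116]
force: [0.4, -0.2, -2.3]
grip_width: 0.0411
```

Emit:
{"op": "apply_moves", "data": {"jaw": [-0.4,-0.4,-0.4,-0.4,-0.4], "translation": [[0,-0.041,0],[0,-0.082,0],[0,-0.123,0],[0,-0.164,0],[0.001,-0.205,0]], "angular": [[0,0,0],[0,0,0],[0,0,0],[0,0,0],[0,0,0]]}}

```text
clock: 27.4
position: [0.5415, -0.148, 0.2531]
tool_rot: [-1.571, -0.001, -0.115]
force: [1.4, 0.4, -2.1]
grip_width: 0.0409
```

Emit:
{"op": "apply_moves", "data": {"jaw": [-0.4,-0.4,-0.4,-0.4,-0.4], "translation": [[0,-0.041,0],[0,-0.082,0],[0.001,-0.123,0],[0.001,-0.123,0],[0.001,-0.123,0]], "angular": [[0,0,0],[0,0,0],[0,0,0],[0,0,0],[0,0,0]]}}

```text
clock: 27.9
position: [0.5424, -0.2702, 0.2526]
tool_rot: [-1.571, -0.0, -0.117]
force: [-0.0, 0.7, -2.3]
grip_width: 0.0413
```

Emit:
{"op": "apply_moves", "data": {"jaw": [-0.4,-0.4,-0.4,-0.4,-0.4], "translation": [[0,0,-0.03],[0,0,-0.06],[0,0,-0.08],[0,0,-0.09],[0,0,-0.09]], "angular": [[0,0,0],[0,0,0],[0,0,0],[0,0,0],[0,0,0]]}}

```text
clock: 28.4
position: [0.5428, -0.2683, 0.1617]
tool_rot: [-1.57, 0.001, -0.114]
force: [-0.4, 0.2, -2.5]
grip_width: 0.0413
```

Emit:
{"op": "apply_moves", "data": {"jaw": [-0.4,-0.4,-0.4,-0.4,-0.4], "translation": [[0,-0.001,-0.012],[0,-0.001,-0.024],[0,-0.001,-0.036],[0,-0.001,-0.048],[0,-0.001,-0.058]], "angular": [[0,0,0],[0,0,0],[0,0,0],[0,0,0],[0,0,0]]}}

```text
clock: 28.9
position: [0.5427, -0.2702, 0.1031]
tool_rot: [-1.571, 0.001, -0.115]
force: [0.4, -1.5, -1.2]
grip_width: 0.0413
```

Emit:
{"op": "apply_moves", "data": {"jaw": [-0.4,-0.4,0,0.2,0.2], "translation": [[0,0,-0.002],[0,0,-0.002],[0,0,-0.002],[0,0,-0.002],[0,0,-0.002]], "angular": [[0,0,0],[0,0,0],[0,0,0],[0,0,0],[0,0,0]]}}

```text
clock: 29.4
position: [0.5432, -0.2705, 0.1028]
tool_rot: [-1.571, -0.001, -0.115]
force: [0.5, -0.0, -0.7]
grip_width: 0.0514
```

Emit:
{"op": "apply_moves", "data": {"jaw": [0.3,0.3,0.3,0.3,0.3], "translation": [[0,0,0.02],[0,0,0.045],[0,0,0.08],[0,0,0.12],[0,0,0.15]], "angular": [[0,0,0],[0,0,0],[0,0,0],[0,0,0],[0,0,0]]}}

```text
clock: 29.9
position: [0.5432, -0.2705, 0.2551]
tool_rot: [-1.571, -0.002, -0.116]
force: [0.5, -0.4, 0.1]
grip_width: 0.0556
```

```bash
python3 caps.py; python3 - <<'E'
from h import *
f=save("scene","s5.png",(110,100,330,320),3.2)
E
```

```text
[244.6 126.3] [235, 119, 20, 16, 225] [0.7487 0.0028 0.09  ]
[230.1 160.3] [224, 154, 14, 14, 143] [0.6464 0.0484 0.09  ]
[182.  162.2] [176, 156, 13, 13, 140] [0.6445 0.1937 0.09  ]
[286.8 188.3] [278, 180, 18, 18, 275] [ 0.5584 -0.119   0.09  ]
[311.5 190.7] [303, 182, 18, 18, 279] [ 0.5498 -0.1918  0.09  ]
[284.6 213. ] [276, 204, 18, 19, 282] [ 0.4853 -0.1106  0.09  ]
[309.5 215.2] [301, 207, 18, 18, 277] [ 0.4772 -0.1837  0.09  ]
[126.4 238.6] [111, 216, 27, 34, 239] [0.4184 0.3635 0.09  ]
[214.4 227.9] [208, 221, 14, 15, 149] [0.4454 0.099  0.09  ]
{'clock': 29.95, 'position': [0.5445, -0.2712, 0.2594], 'tool_rot': [-1.5728, -0.0071, -0.1158], 'force': [1.1126, -0.1656, 5.7154]}
```

View pics/s5.png

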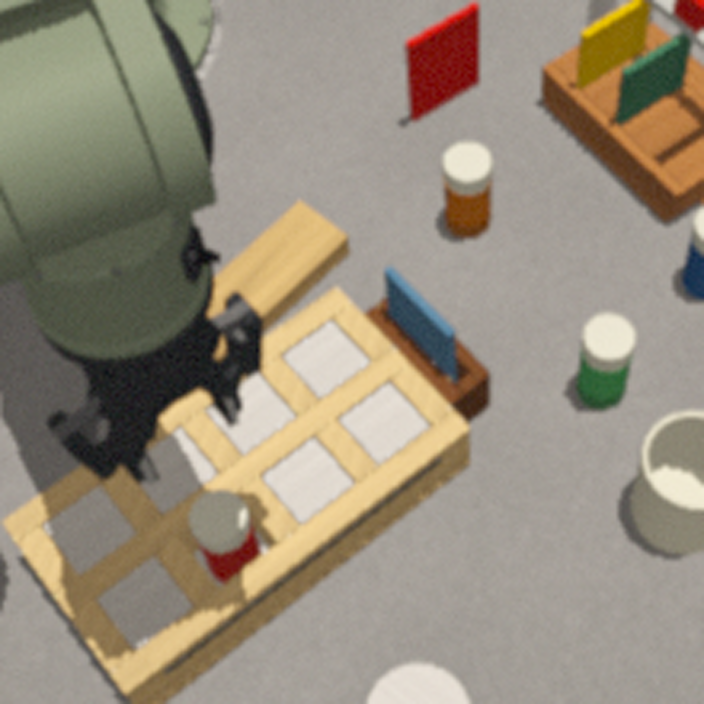

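The red jar stands sunk and upright in cell 3, and the other jars are where they were. Next is the green jar.

Emit:
{"op": "apply_moves", "data": {"jaw": [0.7,0.7,0.7,0.7,0.7], "translation": [[0.013,0.04,0],[0.026,0.08,0],[0.039,0.12,0],[0.052,0.16,0],[0.065,0.2,0]], "angular": [[0,0,0],[0,0,0],[0,0,0],[0,0,0],[0,0,0]]}}

```text
clock: 30.5
position: [0.6081, -0.0687, 0.2519]
tool_rot: [-1.571, 0.0, -0.116]
force: [0.5, -0.1, -0.0]
grip_width: 0.0727
```

Emit:
{"op": "apply_moves", "data": {"jaw": [0.7,0.7,0.7,0.7,0.7], "translation": [[0.013,0.04,0],[0.026,0.08,0],[0.0375,0.1185,0],[0.0375,0.1185,0],[0.0375,0.1185,0]], "angular": [[0,0,0],[0,0,0],[0,0,0],[0,0,0],[0,0,0]]}}

```text
clock: 31.0
position: [0.6452, 0.049, 0.2516]
tool_rot: [-1.571, 0.001, -0.114]
force: [-0.6, -0.3, -0.7]
grip_width: 0.0722
```

Emit:
{"op": "apply_moves", "data": {"jaw": [0.7,0.7,0.7,0.7,0.7], "translation": [[0,0,-0.045],[0,0,-0.09],[0,0,-0.135],[0,0,-0.165],[0,0,-0.179]], "angular": [[0,0,0],[0,0,0],[0,0,0],[0,0,0],[0,0,0]]}}

```text
clock: 31.5
position: [0.6439, 0.0464, 0.0704]
tool_rot: [-1.572, 0.003, -0.117]
force: [-0.7, 0.3, 0.2]
grip_width: 0.0724
```

Emit:
{"op": "apply_moves", "data": {"jaw": [-0.4,-0.4,-0.4,-0.4,-0.4], "translation": [[0,0,0],[0,0,0],[0,0,0],[0,0,0],[0,0,0]], "angular": [[0,0,0],[0,0,0],[0,0,0],[0,0,0],[0,0,0]]}}

```text
clock: 32.0
position: [0.6464, 0.0481, 0.0749]
tool_rot: [-1.57, -0.002, -0.116]
force: [-0.2, -0.6, 8.9]
grip_width: 0.0413
```

Emit:
{"op": "apply_moves", "data": {"jaw": [-0.4,-0.4,-0.4,-0.4,-0.4], "translation": [[0,0,0.03],[0,0,0.07],[0,0,0.11],[0,0,0.15],[0,0,0.179]], "angular": [[0,0,0],[0,0,0],[0,0,0],[0,0,0],[0,0,0]]}}

```text
clock: 32.5
position: [0.6458, 0.0481, 0.2559]
tool_rot: [-1.57, -0.003, -0.116]
force: [0.4, 0.3, -1.6]
grip_width: 0.0409
```

Emit:
{"op": "apply_moves", "data": {"jaw": [-0.4,-0.4,-0.4,-0.4,-0.4], "translation": [[-0.016,-0.041,0],[-0.032,-0.082,0],[-0.048,-0.123,0],[-0.064,-0.164,0],[-0.08,-0.205,0]], "angular": [[0,0,0],[0,0,0],[0,0,0],[0,0,0],[0,0,0]]}}

```text
clock: 33.0
position: [0.5645, -0.1584, 0.2531]
tool_rot: [-1.571, -0.001, -0.115]
force: [0.3, -0.2, -0.7]
grip_width: 0.0414
```

Emit:
{"op": "apply_moves", "data": {"jaw": [-0.4,-0.4,-0.4,-0.4], "translation": [[-0.015,-0.039,0],[-0.015,-0.039,0],[-0.015,-0.039,0],[-0.015,-0.039,0]], "angular": [[0,0,0],[0,0,0],[0,0,0],[0,0,0]]}}

```text
clock: 33.4
position: [0.5508, -0.1949, 0.2527]
tool_rot: [-1.57, -0.001, -0.114]
force: [-0.2, 0.7, -1.6]
grip_width: 0.0409
```

Emit:
{"op": "apply_moves", "data": {"jaw": [-0.4,-0.4,-0.4,-0.4,-0.4], "translation": [[0,0,-0.03],[0,0,-0.06],[0,0,-0.08],[0,0,-0.09],[0,0,-0.09]], "angular": [[0,0,0],[0,0,0],[0,0,0],[0,0,0],[0,0,0]]}}

```text
clock: 33.9
position: [0.5503, -0.1948, 0.1615]
tool_rot: [-1.57, 0.002, -0.114]
force: [-0.3, 0.0, -2.1]
grip_width: 0.0412
```

Emit:
{"op": "apply_moves", "data": {"jaw": [-0.4,-0.4,-0.4,-0.4,-0.4], "translation": [[0,0,-0.012],[0,0,-0.024],[0,0,-0.036],[0,0,-0.048],[0,0,-0.058]], "angular": [[0,0,0],[0,0,0],[0,0,0],[0,0,0],[0,0,0]]}}

```text
clock: 34.4
position: [0.5503, -0.1958, 0.1031]
tool_rot: [-1.571, 0.0, -0.115]
force: [0.3, -0.8, -0.2]
grip_width: 0.041
```

Emit:
{"op": "apply_moves", "data": {"jaw": [-0.4,-0.4,0,0.2,0.2], "translation": [[0,0,-0.002],[0,0,-0.002],[0,0,-0.002],[0,0,-0.002],[0,0,-0.002]], "angular": [[0,0,0],[0,0,0],[0,0,0],[0,0,0],[0,0,0]]}}

```text
clock: 34.9
position: [0.5506, -0.196, 0.1027]
tool_rot: [-1.571, -0.001, -0.116]
force: [-0.5, 0.3, 0.2]
grip_width: 0.0511
```

Emit:
{"op": "apply_moves", "data": {"jaw": [0.3,0.3,0.3,0.3,0.3], "translation": [[0,0,0.02],[0,0,0.045],[0,0,0.08],[0,0,0.12],[0,0,0.15]], "angular": [[0,0,0],[0,0,0],[0,0,0],[0,0,0],[0,0,0]]}}

```text
clock: 35.4
position: [0.5507, -0.196, 0.255]
tool_rot: [-1.571, -0.002, -0.116]
force: [0.4, -0.7, 0.1]
grip_width: 0.0555
```

```bash
python3 caps.py
```

```text
[182.  162.1] [176, 156, 13, 13, 141] [0.6446 0.1938 0.09  ]
[286.8 188.4] [278, 180, 18, 18, 278] [ 0.5582 -0.119   0.09  ]
[284.6 212.9] [276, 204, 18, 19, 282] [ 0.4855 -0.1105  0.09  ]
[126.3 238.8] [112, 216, 26, 34, 239] [0.4179 0.3637 0.09  ]
[214.5 227.9] [208, 221, 14, 15, 148] [0.4454 0.0987 0.09  ]
{'clock': 35.45, 'position': [0.5521, -0.1965, 0.2592], 'tool_rot': [-1.5718, -0.0072, -0.1158], 'force': [1.2594, -1.2226, 5.9508]}
```

Emit:
{"op": "apply_moves", "data": {"jaw": [0.7,0.7,0.7,0.7,0.7], "translation": [[0.009,0.039,0],[0.018,0.078,0],[0.028,0.117,0],[0.037,0.156,0],[0.046,0.195,0]], "angular": [[0,0,0],[0,0,0],[0,0,0],[0,0,0],[0,0,0]]}}

```text
clock: 35.95
position: [0.5966, 0.0007, 0.2525]
tool_rot: [-1.571, -0.001, -0.116]
force: [1.0, -0.3, -1.0]
grip_width: 0.0721
```

Emit:
{"op": "apply_moves", "data": {"jaw": [0.7,0.7,0.7,0.7,0.7], "translation": [[0.01,0.045,0],[0.02,0.09,0],[0.03,0.135,0],[0.04,0.175,0],[0.0475,0.194,0]], "angular": [[0,0,0],[0,0,0],[0,0,0],[0,0,0],[0,0,0]]}}

```text
clock: 36.45
position: [0.6435, 0.1978, 0.2521]
tool_rot: [-1.569, 0.0, -0.112]
force: [-0.4, 0.4, -0.1]
grip_width: 0.0728
```

Emit:
{"op": "apply_moves", "data": {"jaw": [0.7,0.7], "translation": [[0,0,0],[0,0,0]], "angular": [[0,0,0],[0,0,0]]}}

```text
clock: 36.65
position: [0.6438, 0.193, 0.252]
tool_rot: [-1.571, 0.0, -0.115]
force: [0.5, 0.1, -0.6]
grip_width: 0.0727
```

Emit:
{"op": "apply_moves", "data": {"jaw": [0.7,0.7,0.7,0.7,0.7], "translation": [[0,0,-0.045],[0,0,-0.09],[0,0,-0.135],[0,0,-0.165],[0,0,-0.179]], "angular": [[0,0,0],[0,0,0],[0,0,0],[0,0,0],[0,0,0]]}}

```text
clock: 37.15
position: [0.6428, 0.1912, 0.0707]
tool_rot: [-1.573, 0.003, -0.117]
force: [-0.1, 0.1, 0.8]
grip_width: 0.0731
```

Emit:
{"op": "apply_moves", "data": {"jaw": [-0.4,-0.4,-0.4,-0.4,-0.4], "translation": [[0,0,0],[0,0,0],[0,0,0],[0,0,0],[0,0,0]], "angular": [[0,0,0],[0,0,0],[0,0,0],[0,0,0],[0,0,0]]}}

```text
clock: 37.65
position: [0.6449, 0.1934, 0.0752]
tool_rot: [-1.57, -0.003, -0.116]
force: [0.5, 0.8, 9.0]
grip_width: 0.041
```

Emit:
{"op": "apply_moves", "data": {"jaw": [-0.4,-0.4,-0.4,-0.4,-0.4], "translation": [[0,0,0.03],[0,0,0.07],[0,0,0.11],[0,0,0.15],[0,0,0.179]], "angular": [[0,0,0],[0,0,0],[0,0,0],[0,0,0],[0,0,0]]}}

```text
clock: 38.15
position: [0.6443, 0.1932, 0.256]
tool_rot: [-1.569, -0.003, -0.116]
force: [-0.4, -0.5, -1.9]
grip_width: 0.0407
```

Emit:
{"op": "apply_moves", "data": {"jaw": [-0.4,-0.4,-0.4,-0.4,-0.4], "translation": [[-0.011,-0.04,0],[-0.022,-0.08,0],[-0.033,-0.12,0],[-0.044,-0.16,0],[-0.055,-0.2,0]], "angular": [[0,0,0],[0,0,0],[0,0,0],[0,0,0],[0,0,0]]}}

```text
clock: 38.65
position: [0.5882, -0.0084, 0.2531]
tool_rot: [-1.571, -0.001, -0.115]
force: [1.4, -0.6, -2.9]
grip_width: 0.0414
```

Emit:
{"op": "apply_moves", "data": {"jaw": [-0.4,-0.4,-0.4,-0.4,-0.4], "translation": [[-0.011,-0.04,0],[-0.022,-0.08,0],[-0.03,-0.114,0],[-0.03,-0.114,0],[-0.03,-0.114,0]], "angular": [[0,0,0],[0,0,0],[0,0,0],[0,0,0],[0,0,0]]}}

```text
clock: 39.15
position: [0.5588, -0.1214, 0.253]
tool_rot: [-1.571, -0.001, -0.117]
force: [0.1, 1.9, -2.4]
grip_width: 0.0412
```

Emit:
{"op": "apply_moves", "data": {"jaw": [-0.4,-0.4,-0.4,-0.4,-0.4], "translation": [[0,0,-0.03],[0,0,-0.06],[0,0,-0.08],[0,0,-0.09],[0,0,-0.09]], "angular": [[0,0,0],[0,0,0],[0,0,0],[0,0,0],[0,0,0]]}}

```text
clock: 39.65
position: [0.5588, -0.1198, 0.1616]
tool_rot: [-1.57, 0.001, -0.114]
force: [0.3, 0.2, -1.7]
grip_width: 0.0411
```

Emit:
{"op": "apply_moves", "data": {"jaw": [-0.4,-0.4,-0.4,-0.4,-0.4], "translation": [[0,0,-0.012],[0,0,-0.024],[0,0,-0.036],[0,0,-0.048],[0,0,-0.058]], "angular": [[0,0,0],[0,0,0],[0,0,0],[0,0,0],[0,0,0]]}}

```text
clock: 40.15
position: [0.5588, -0.1208, 0.1031]
tool_rot: [-1.571, 0.0, -0.115]
force: [0.5, 0.7, -1.7]
grip_width: 0.0409
```

Emit:
{"op": "apply_moves", "data": {"jaw": [-0.4,-0.4,0,0.2,0.2], "translation": [[0,0,-0.002],[0,0,-0.002],[0,0,-0.002],[0,0,-0.002],[0,0,-0.002]], "angular": [[0,0,0],[0,0,0],[0,0,0],[0,0,0],[0,0,0]]}}

```text
clock: 40.65
position: [0.5592, -0.1209, 0.1028]
tool_rot: [-1.571, -0.001, -0.116]
force: [0.1, -0.7, 0.6]
grip_width: 0.051
```

Emit:
{"op": "apply_moves", "data": {"jaw": [0.3,0.3,0.3,0.3,0.3], "translation": [[0,0,0.02],[0,0,0.045],[0,0,0.08],[0,0,0.12],[0,0,0.15]], "angular": [[0,0,0],[0,0,0],[0,0,0],[0,0,0],[0,0,0]]}}

```text
clock: 41.15
position: [0.5592, -0.121, 0.255]
tool_rot: [-1.571, -0.002, -0.116]
force: [0.3, -0.1, -0.4]
grip_width: 0.0554
```

```bash
python3 caps.py
```

```text
[361.3 195.2] [353, 187, 18, 18, 261] [ 0.5332 -0.3379  0.09  ]
[359.4 220. ] [351, 211, 18, 18, 267] [ 0.4603 -0.3296  0.09  ]
[126.4 238.8] [112, 216, 26, 33, 226] [0.4179 0.3635 0.09  ]
[214.5 227.9] [208, 221, 14, 15, 144] [0.4452 0.0986 0.09  ]
{'clock': 41.2, 'position': [0.5607, -0.1213, 0.2591], 'tool_rot': [-1.5709, -0.0071, -0.1158], 'force': [1.9998, -0.8874, 5.257]}
```

Emit:
{"op": "apply_moves", "data": {"jaw": [0.7,0.7,0.7,0.7,0.7], "translation": [[-0.019,0.0365,0],[-0.038,0.073,0],[-0.057,0.11,0],[-0.076,0.146,0],[-0.095,0.183,0]], "angular": [[0,0,0],[0,0,0],[0,0,0],[0,0,0],[0,0,0]]}}

```text
clock: 41.7
position: [0.463, 0.0633, 0.2525]
tool_rot: [-1.571, -0.001, -0.116]
force: [1.6, 0.8, -0.5]
grip_width: 0.0727
```

Emit:
{"op": "apply_moves", "data": {"jaw": [0.7,0.7,0.7,0.7], "translation": [[-0.019,0.036,0],[-0.019,0.036,0],[-0.019,0.036,0],[-0.019,0.036,0]], "angular": [[0,0,0],[0,0,0],[0,0,0],[0,0,0]]}}

```text
clock: 42.1
position: [0.4453, 0.0975, 0.2524]
tool_rot: [-1.571, -0.0, -0.116]
force: [0.6, -0.5, 0.4]
grip_width: 0.0729
```

Emit:
{"op": "apply_moves", "data": {"jaw": [0.7,0.7,0.7,0.7,0.7], "translation": [[0,0,-0.045],[0,0,-0.09],[0,0,-0.135],[0,0,-0.165],[0,0,-0.179]], "angular": [[0,0,0],[0,0,0],[0,0,0],[0,0,0],[0,0,0]]}}

```text
clock: 42.6
position: [0.4442, 0.0968, 0.0706]
tool_rot: [-1.572, 0.003, -0.117]
force: [0.6, 0.4, 1.6]
grip_width: 0.0721
```

Emit:
{"op": "apply_moves", "data": {"jaw": [-0.4,-0.4,-0.4,-0.4,-0.4], "translation": [[0,0,0],[0,0,0],[0,0,0],[0,0,0],[0,0,0]], "angular": [[0,0,0],[0,0,0],[0,0,0],[0,0,0],[0,0,0]]}}

```text
clock: 43.1
position: [0.4452, 0.0981, 0.0739]
tool_rot: [-1.57, -0.001, -0.116]
force: [0.2, -0.7, 0.9]
grip_width: 0.0411
```

Emit:
{"op": "apply_moves", "data": {"jaw": [-0.4,-0.4,-0.4,-0.4,-0.4], "translation": [[0,0,0.03],[0,0,0.07],[0,0,0.11],[0,0,0.15],[0,0,0.179]], "angular": [[0,0,0],[0,0,0],[0,0,0],[0,0,0],[0,0,0]]}}

```text
clock: 43.6
position: [0.445, 0.0981, 0.2552]
tool_rot: [-1.57, -0.002, -0.116]
force: [0.0, 0.7, -2.5]
grip_width: 0.0411
```

Emit:
{"op": "apply_moves", "data": {"jaw": [-0.4,-0.4,-0.4,-0.4,-0.4], "translation": [[0.008,-0.042,0],[0.016,-0.084,0],[0.024,-0.126,0],[0.032,-0.168,0],[0.04,-0.2105,0]], "angular": [[0,0,0],[0,0,0],[0,0,0],[0,0,0],[0,0,0]]}}

```text
clock: 44.1
position: [0.4848, -0.1141, 0.2527]
tool_rot: [-1.571, -0.001, -0.115]
force: [1.4, 1.1, -2.6]
grip_width: 0.041
```

Emit:
{"op": "apply_moves", "data": {"jaw": [-0.4,-0.4,-0.4], "translation": [[0,0,0],[0,0,0],[0,0,0]], "angular": [[0,0,0],[0,0,0],[0,0,0]]}}

```text
clock: 44.4
position: [0.4848, -0.1116, 0.2524]
tool_rot: [-1.57, 0.0, -0.115]
force: [-0.1, 0.5, -3.6]
grip_width: 0.0407
```

Emit:
{"op": "apply_moves", "data": {"jaw": [-0.4,-0.4,-0.4,-0.4,-0.4], "translation": [[0,0,-0.03],[0,0,-0.06],[0,0,-0.08],[0,0,-0.09],[0,0,-0.09]], "angular": [[0,0,0],[0,0,0],[0,0,0],[0,0,0],[0,0,0]]}}

```text
clock: 44.9
position: [0.4846, -0.1115, 0.1617]
tool_rot: [-1.571, 0.002, -0.114]
force: [-0.6, -0.9, -2.4]
grip_width: 0.0408
```

Emit:
{"op": "apply_moves", "data": {"jaw": [-0.4,-0.4,-0.4,-0.4], "translation": [[0,0,-0.012],[0,0,-0.02],[0,0,-0.028],[0,0,-0.028]], "angular": [[0,0,0],[0,0,0],[0,0,0],[0,0,0]]}}

```text
clock: 45.3
position: [0.4845, -0.1122, 0.1334]
tool_rot: [-1.571, 0.001, -0.115]
force: [0.2, 1.0, -1.6]
grip_width: 0.0409
```

Emit:
{"op": "apply_moves", "data": {"jaw": [-0.4,-0.4,-0.4,-0.4], "translation": [[0,0,-0.01],[0,0,-0.02],[0,0,-0.03],[0,0,-0.03]], "angular": [[0,0,0],[0,0,0],[0,0,0],[0,0,0]]}}

```text
clock: 45.7
position: [0.4842, -0.1122, 0.1028]
tool_rot: [-1.571, 0.002, -0.115]
force: [0.1, -0.4, -2.5]
grip_width: 0.0414
```

Emit:
{"op": "apply_moves", "data": {"jaw": [-0.4,-0.4,0,0.2,0.2], "translation": [[0,0,-0.002],[0,0,-0.002],[0,0,-0.002],[0,0,-0.002],[0,0,-0.002]], "angular": [[0,0,0],[0,0,0],[0,0,0],[0,0,0],[0,0,0]]}}

```text
clock: 46.2
position: [0.4851, -0.1124, 0.1026]
tool_rot: [-1.571, -0.001, -0.116]
force: [-0.0, -0.4, -0.0]
grip_width: 0.0512
```

Emit:
{"op": "apply_moves", "data": {"jaw": [0.3,0.3,0.3,0.3,0.3], "translation": [[0,0,0.02],[0,0,0.045],[0,0,0.08],[0,0,0.12],[0,0,0.15]], "angular": [[0,0,0],[0,0,0],[0,0,0],[0,0,0],[0,0,0]]}}

```text
clock: 46.7
position: [0.4851, -0.1124, 0.2548]
tool_rot: [-1.571, -0.002, -0.116]
force: [-0.1, 0.3, -1.0]
grip_width: 0.0554
```

Emit:
{"op": "apply_moves", "data": {"jaw": [0.3,0.3,0.3,0.3,0.3], "translation": [[-0.01,0.045,0.01],[-0.02,0.09,0.02],[-0.02,0.135,0.03],[-0.02,0.18,0.03],[-0.02,0.21,0.03]], "angular": [[0,0,0],[0,0,0],[0,0,0],[0,0,0],[0,0,0]]}}

```text
clock: 47.2
position: [0.4646, 0.1007, 0.283]
tool_rot: [-1.57, -0.001, -0.113]
force: [0.2, -0.5, 0.1]
grip_width: 0.0554
```

Emit:
{"op": "apply_moves", "data": {"jaw": [0.3,0.3,0.3,0.3], "translation": [[0,0,0],[0,0,0],[0,0,0],[0,0,0]], "angular": [[0,0,0],[0,0,0],[0,0,0],[0,0,0]]}}

```text
clock: 47.6
position: [0.465, 0.0966, 0.2823]
tool_rot: [-1.571, -0.0, -0.117]
force: [-0.6, 1.2, 0.1]
grip_width: 0.0553
```

```bash
python3 - <<'E'
from h import *
save("scene","s9.png",(110,60,390,320),2.3)
save("top","t9.png",(110,130,390,270),2.8)
s=observe();print({k:np.round(s[k],4).tolist() for k in("clock","position","force")})
E
```

```text
{'clock': 47.7, 'position': [0.465, 0.0969, 0.2823], 'force': [0.2099, -0.2677, -0.6616]}
```

View pics/s9.png

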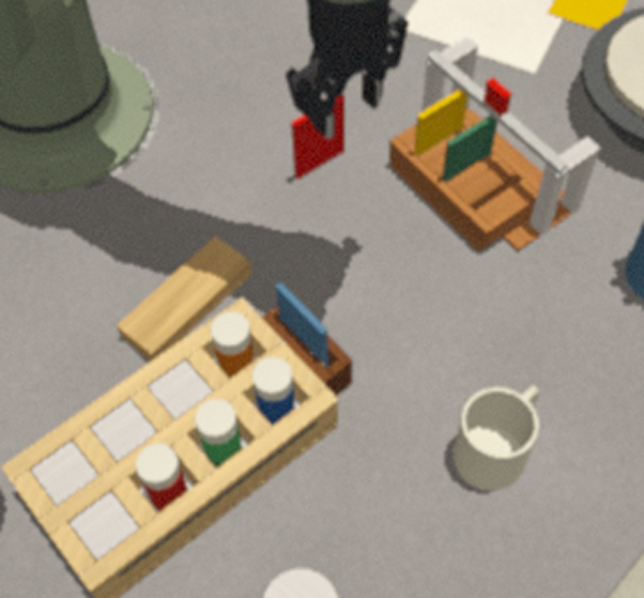

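View pics/t9.png

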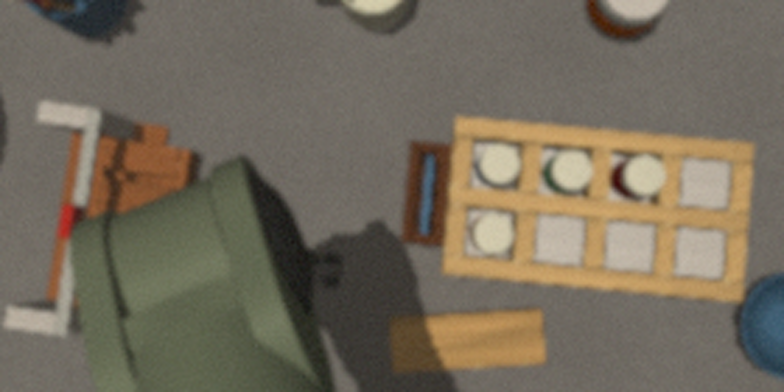

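Both views show the four jars sunk upright in cells 3, 5, 6 and 7. The blue tile stands in the pocket, the keeper bar is over the two remaining tiles, and the gripper is clear of everything.

```bash
python3 -c "
from workcell import workorder; print(workorder.job_done())"
```

```text
the job is handed in; nothing more can be done
None
```

The job is done and handed in at about 48 s of robot time; no verdict is reported.

- **Keeper and tile:** I slid the keeper bar fully open, drew the blue tile out and stood it in the pocket. I then slid the bar shut again over the yellow and green tiles.
- **Cells:** Pressing the plates showed cells 3, 5 and 7 free and cells 0, 1, 2 and 4 blocked. Cell 6 was taken as free by elimination, and the jar then went down in it without resistance.
- **Jars:** All four were present: red is in cell 3, green in 5, blue in 7 and amber in 6.
- **Last checks:** In the final pictures all four jars are upright and sunk, the blue tile is upright in the pocket and the gripper is clear. The keeper is within about 3 mm of its starting closed position. The yellow and green tiles, the mug and the batten show no sign of movement; I did not check the can's position separately.
- **Disagreed on the way:**
  - A picture made it look as if cell 3's plate had not sunk, but the press forces and the jar's final height showed it was free.
  - Pressing on blocked cell 1 reached about 79 N at the fingertips. That is under the 120 N wrist limit but above the 40 N limit stated for the arm and gripper body; I took that limit not to apply to the fingertips. I pressed more lightly after that.

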